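Pack the tube rack and clamp the specimen carrier shut

ROBOT

A 6-joint arm with a two-finger parallel gripper is mounted at the origin on the work surface. World frame = base frame: x ahead of the robot, y to its left, z up, the work surface at z = 0. Lengths are in mm, angles in rad, forces in N, time in s.
With the tool pointing down it reaches from about 350 to 775 mm from the base axis. Payload 7.3 kg.
Tool frame: the origin (TCP) lies on the front face of the gripper's body, between the roots of the fingers; the fingertips stand 66 mm ahead of it and the grasp point (between the pads) lies 47 mm ahead of it (bot.tip_extent is the distance from the TCP to the fingertips, in mm); z points along the fingers, y is the line along which they close (so a half turn about z gives the same grasp; the last joint's range is limited). The gripper opens to 92 mm and grips with 3 to 60 N. Pads are 19 mm wide; open, the fingers measure 130 mm over their backs; the gripper's body (75 mm by 190 mm) begins 47 mm behind the grasp point.
Start: joints at [-1.362, 0.342, 1.524, -0, 1.275, -0.146], TCP at [182.408, -492.307, 292.241] pointing down, gripper open.
Joint ranges: [-2.53, 2.53], [-0.77, 2.02], [0.04, 2.7], [-1, 4.14], [0.28, 2.66], [-3.11, 3.11]. Speed limits (rad/s): [2.57, 2.57, 3.14, 3.14, 3.14, 3.14].

INTERFACE

Orientations are given as [roll, pitch, yaw] about the fixed x, y, z axes, in that order (R = Rz(yaw) Ry(pitch) Rx(roll)).
In Python, from plant import readout, viewer, order, bot gives the robot as it stands.
- The arm moves only by the shell command python3 -m creep 'ROWS'. ROWS is text: rows parted by semicolons, each of 7 numbers parted by spaces: the shift along the world's x, y, z in m, then the turn, a rotation vector about the world's x, y, z in rad, then the opening in per cent of the stroke, from 0 (shut) to 100 (fully open). A call has 1 to 8 rows; each row shifts and turns the commanded pose from where the row before left it; what a row does not reach is not made up. A row lasts 1/12 s, in which the tool goes at most 41.7 mm and 7.16 degrees, less where a joint would pass 70% of its speed; a pose out of reach is approached as far as the arm can. A call is refused whole if a number of a shift passes 0.0417 or a number of a turn 0.125, either way. A call with a gripper value outside its range is refused whole. The fingers move at their own pace and stop on an object; the grip force is fixed at half the most. Time passes only in rows, so rows that do not move let the fingers close. It gives the time, the measured TCP pose, the force, the opening and the grip force at its end, in the units of the state.
- readout.get_obs(): the state, without advancing time (a new reading comes with each control period).
- viewer.capture(name): name is "scene" or "top"; returns the picture (384x512x3 uint8, red, green, blue); there is no depth.
- viewer.camera_info(name): a dict with "fx", "fy", "cx", "cy" (pixels), "origin" and "rotation" of the camera in the world. Camera axes: x right, y up, looking along -z (the intrinsics and any distortion apply to the point x, -y, -z); pixel columns grow to the right and rows downward; lengths in mm; the calibration is good to about 2 mm. A picture is of the moment at which its call begins. camera_info takes no time and is no camera call.
- order.close_job(): hands the job in; it is judged then, once.
The state is a dict: "time": time; "joint_positions": joint angles; "dq": joint speeds; "tau": joint torques, N m; "tool_pos": TCP position; "tcp_rot": TCP orientation; "contact_force": force on the tool from outside, world axes, zero at the start; "moment": the same for the moment, N m; "grip_width": finger opening in mm; "finger_force": force on a finger pad.
Only numpy, scipy, OpenCV 4.12 (cv2) and the standard library are available. Lean on these libraries where they do the work, as an engineer would, in place of code of your own. Each camera call takes 0.05 s, during which the arm holds its last target. There are 200 camera calls.

TASK

Get the specimen carrier ready for transport: lift the blue tube rack by its handle and set it down upright inside the carrier, not dropped, then close the blue lid. Swing the latch's wire bail up, hook its bar into the keeper on the lid, then push the red lever down past centre until it lies home against the box and the spring catch at the bottom has clicked over its tip. Keep the tubes upright throughout and leave the other things on the bench where they stand.

Things in the scene. Friction and masses are not known exactly. Their poses are not given: they have to be found in the camera images.
- carrier: White insulated box, fixed, 150 (x) x 200 (y) x 160 mm high to the rim, walls and floor 12 mm; inside 126 x 176 mm, floor 12 mm above the bench. Origin: centre of its underside, z up. Draw latch in the middle (y = 0) of its -x face (x = -75 mm, roughly towards world -y), lid hinge at its +x side. Measures marked (c) are x, z in this frame at y = 0, in mm. The bail starts up to 215 mm high.
- lid (a joint): Blue lid 150 x 200 x 38 mm, hinged along y at (c) x 79, z 162. 0 = shut (top at z 200); grows as the -x edge swings up and back; at 1.57 rad it stands upright, its edge 316 mm above the bench. Stiff hinge: stays where left, about 2 N at the edge moves it. A black handle bar (10 mm, top 17 mm above the lid) runs along y, 79 mm from the hinge.
- lever (a joint): Red latch lever, plate 34 mm wide (y), pivot along y at (c) x -96, z 112, round tip 73 mm from the pivot. 0 = clamped, hanging straight down, outer face 4.5 mm outside the pivot; grows as the tip swings out (-x) and up (1.57 = straight out, at most 2.6). Stays where left. With the bail hooked it pulls below about 1.05 rad, dead centre 0.26; closing takes up to about 6 N near the tip.
- bail_swing (a joint): Swing of the wire bail on its cross pin in the lever. Pin: 20 mm from the lever's pivot towards the tip and 4 mm to the inner side (clamped: (c) x -92, z 92; turns with the lever). 0 = as when clamped, range -0.1 to 2.3; the bail leans out (-x) from vertical by bail_swing minus lever. Stays where left. Lifting the bail pulls the lever up too: it clears the lip with the lever at 1.6 or more.
- bail_bar (a point): Centre of the bail's steel cross bar: 7 mm thick, 52 mm long along y, on 6 mm wire legs at y = +-26 mm, 77.5 mm from the cross pin when slack (sprung, about 81 mm when clamped). z axis: from pin to bar. A yellow finger tab, 34 mm wide (y), 5 mm thick, goes on from 2 to 35 mm past the bar's centre, bent outwards (-x) by 0.45 rad from the legs' line; pinch it over its width from its free end.
- keeper (a point): Where the bar's centre lies when fully hooked, in the steel hook on the lid's front (lid shut: (c) x -92, z 173.5). The hook is 26 mm wide (y), open at the top; its lip, just outside the bar, rises 7 mm above the bar's centre; its back slopes up at 45 degrees to the lid's front face, 17 mm behind.
- catch (a joint): Spring catch below the latch at (c) x about -103, z up to 48, 26 mm wide. 0 = up (rest); pressed down at most 0.012 m (about 2 N). The lever's tip rides over its sloping nose in the last 0.25 rad of closing (a few N more); then it snaps up to 0 in front of the tip and blocks the lever's return.
- rack: Blue tube rack, 112 (x) x 70 (y) mm, 130 mm high, loose, 0.25 to 0.5 kg. Origin: centre of its underside. Handle bar along x over its middle: 112 long, 16 mm wide (y), from 108 to 130 mm high; the tube caps beside it end at 90 mm. It fits the carrier with room to spare with its long side along the carrier's y (either way round).
- sharps_bin: Bystander: yellow waste bin with red lid, 116 mm across, 152 mm high. Origin: centre of its underside.
- microplate: Bystander: pale plate on a purple base, 132 (x) x 90 x 29 mm high. Origin: centre of its underside.
- cold_block: Bystander: yellow cooling block with green tubes, 130 (x) x 78 x 34 mm high. Origin: centre of its underside.
- pipette_stand: Bystander: white stand with a blue bar and three pipettes, 120 (x) x 200 (y) x 260 mm high. Origin: centre of its underside.
Mind the look-alikes: they are no part of the job. Of the things that look like the rack, the middle-sized one is meant.

How it is judged:
By the outcome, as a careful person would: the job done as asked, in the order asked, and still so for the second after the job is handed in, with the robot touching nothing.
It also fails if it takes over 69 s, if anything falls off the work surface, if the arm or the gripper's body presses on something with over 40 N, if the wrist force passes 120 N, or if a joint passes its speed limit or range.

## Working session

There is one attempt and no reset: what is moved stays moved. The work goes in short steps, Python scripts to look and compute and a shell command to move; the robot and the scene stay as the last step left them, time stands still between calls to the robot, and variables do not carry over. Pictures are saved under pics/ and viewed, at most 10 in all, crops included, and the job is handed in when it is done.

```bash
ls; mkdir -p pics
python3 - <<'E'
from plant import readout, viewer, order, bot
import cv2
for n in("scene","top"):
    im=viewer.capture(n); cv2.imwrite(f"pics/{n}0.png",im[...,::-1]); print(viewer.camera_info(n))
print(readout.get_obs()); print([a for a in dir(bot) if a[0]!='_'])
E
```

```text
pics
{'fx': 439.7401425619122, 'fy': 439.7401425619122, 'cx': 254.84568820958629, 'cy': 191.43760691830903, 'origin': array([ 380.91956223,  378.2003117 , 1361.67858401]), 'rotation': array([ 0.32023698, -0.00653175, -2.84188889])}
{'fx': 458.3373701567216, 'fy': 458.3373701567216, 'cx': 258.0737842466458, 'cy': 194.33760959167927, 'origin': array([ 206.05816244,  -20.9552954 , 1592.18469681]), 'rotation': array([ 1.98687712e-01, -1.16530537e-04, -1.56965705e+00])}
{'time': 0.1, 'joint_positions': array([-1.36202913e+00,  3.42651561e-01,  1.52491603e+00, -1.23498512e-05,
        1.27537088e+00, -1.45975003e-01]), 'dq': array([ 0.00137475, -0.00236248, -0.00366119,  0.00024241, -0.00148828,
        0.00045616]), 'tau': array([ 1.98136011e-03, -4.32002699e+01, -2.44696659e+01,  7.18171801e-02,
        5.26236277e-02, -6.69518636e-05]), 'tool_pos': array([ 182.33287765, -492.03820338,  291.61706647]), 'tcp_rot': array([-3.14025944e+00, -1.84073579e-04,  3.54745683e-01]), 'contact_force': array([-0.10490492, -0.58249256,  0.27594201]), 'moment': array([ 0.02241508, -0.05054653, -0.00463566]), 'finger_force': 0.0, 'grip_width': 92.00904470050868}
['Unreachable', 'tip_extent']
```

View pics/scene0.png

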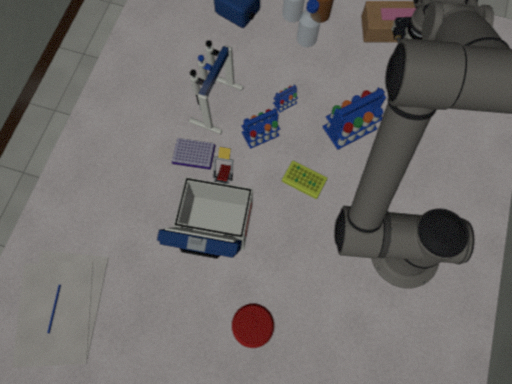

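View pics/top0.png

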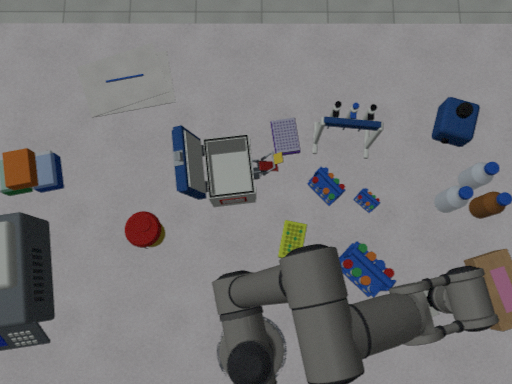

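```bash
cat > h.py <<'E'
import numpy as np, cv2
from scipy.spatial.transform import Rotation as R
from plant import viewer, readout
def cam(n):
    c=viewer.camera_info(n); return c,R.from_euler('xyz',c['rotation']).as_matrix()
def ray(n,p):
    c,M=cam(n); d=M@np.array([(p[0]-c['cx'])/c['fx'],-(p[1]-c['cy'])/c['fy'],-1.]); return c['origin'],d
def plane(n,p,z):
    o,d=ray(n,p); return o+d*(z-o[2])/d[2]
def tri(p_s,p_t):
    o1,d1=ray('scene',p_s);o2,d2=ray('top',p_t)
    s=np.linalg.lstsq(np.c_[d1,-d2],o2-o1,rcond=None)[0]
    a,b=o1+s[0]*d1,o2+s[1]*d2; return (a+b)/2,np.linalg.norm(a-b)
def proj(n,P):
    c,M=cam(n); q=M.T@(np.asarray(P,float)-c['origin']); return np.array([c['cx']+c['fx']*q[0]/-q[2],c['cy']-c['fy']*q[1]/-q[2]])
def crop(n,im,x0,y0,x1,y1,k,name):
    a=cv2.resize(im[y0:y1,x0:x1,::-1],None,fx=k,fy=k,interpolation=cv2.INTER_CUBIC)
    for x in range((x0+19)//20*20,x1,20): cv2.putText(a,str(x),(int((x-x0)*k),10),0,.35,(255,0,255)); cv2.line(a,(int((x+.5-x0)*k),12),(int((x+.5-x0)*k),18),(255,0,255))
    for y in range((y0+19)//20*20,y1,20): cv2.putText(a,str(y),(0,int((y-y0)*k)+4),0,.35,(255,0,255)); cv2.line(a,(24,int((y+.5-y0)*k)),(30,int((y+.5-y0)*k)),(255,0,255))
    cv2.imwrite(f'pics/{name}.png',a)
E
python3 - <<'E'
from h import *
t=cv2.imread('pics/top0.png')[...,::-1]; s=cv2.imread('pics/scene0.png')[...,::-1]
crop('top',t,165,95,365,215,4,'tc'); crop('scene',s,150,75,330,265,3.1,'sc')
E
```

```text
(no output)
```

View pics/tc.png

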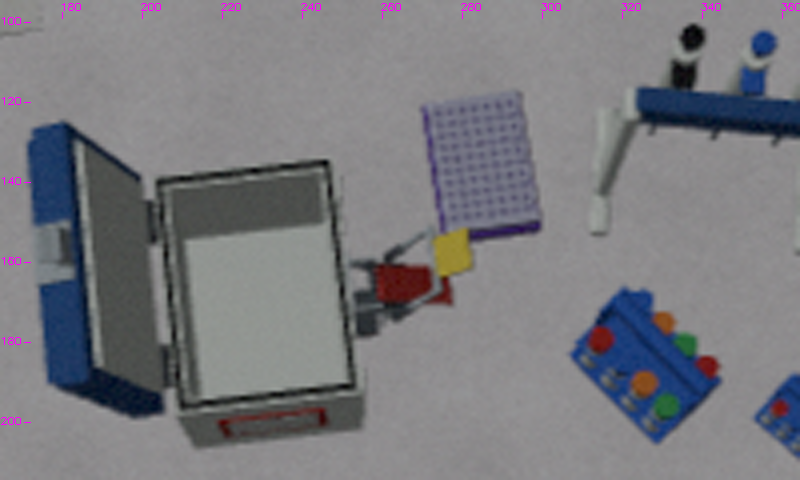

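View pics/sc.png

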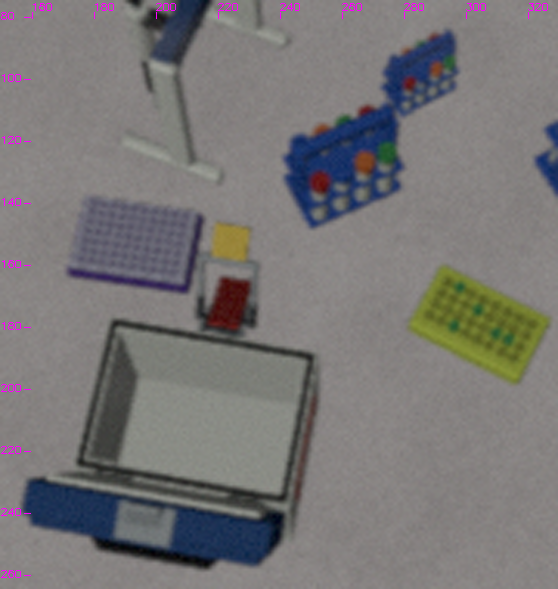

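Run:
```python
from h import *
np.set_printoptions(precision=1,suppress=True)
T=lambda x,y:(x/4+164.5,y/4+94.5); S=lambda x,y:(x/3.1+149.5,y/3.1+74.5)
ts=[T(157,180),T(329,161),T(356,386),T(181,408)]; ss=[S(79,466),S(112,320),S(315,355),S(285,500)]
A=[]
for a,b in zip(ts,ss):
    p,q=plane('top',a,160),plane('scene',b,160);t=tri(b,a);A.append((p+q)/2);print(p,q,t)
A=np.array(A);print('centre',A.mean(0))
# order: back(+x,hinge) -> front ; A0,A3 hinge side; A1,A2 latch side
v=(A[0]+A[3]-A[1]-A[2])/2;w=(A[0]+A[1]-A[2]-A[3])/2
print('x dir',v,np.linalg.norm(v),np.degrees(np.arctan2(v[1],v[0])),'w',w,np.linalg.norm(w),np.degrees(np.arctan2(w[1],w[0])))
caps=[((600,340),(319,182)),((644,383),(364,162)),((666,405),(387,152)),((663,322),(321,131)),((685,345),(345,122)),((707,367),(367,112))]
for a,b in caps: print('cap',tri(S(*b),T(*a)),plane('top',T(*a),88)[:2],plane('scene',S(*b),88)[:2])
print('tab',tri(S(230,243),T(452,252)),'lever',tri(S(229,303),T(405,283)))
```

```text
[676.9 156.8 160. ] [675.8 156.  160. ] (array([675.4, 156.5, 163.5]), np.float64(0.7706165951235304))
[693.3  16.5 160. ] [695.5  14.8 160. ] (array([693.5,  16.2, 163.2]), np.float64(2.41861745889734))
[505.3  -6.2 160. ] [503.5  -8.7 160. ] (array([503.1,  -6.1, 168.5]), np.float64(0.8531586857685652))
[487.2 133.1 160. ] [488.3 130.6 160. ] (array([486.9, 132.1, 166.1]), np.float64(1.8397087215617132))
centre [590.7  74.1 160. ]
x dir [-17.3 140.    0. ] 141.08606204937394 97.06120326345253 w [189.3  23.8   0. ] 190.81339065596242 7.177726395219947
cap (array([ 561.1, -211. ,   90.2]), np.float64(3.0563892881524524)) [ 560.1 -210.9] [ 562.9 -212.6]
cap (array([ 523.9, -247. ,   89.7]), np.float64(2.3196683780046308)) [ 523.2 -246.9] [ 525.3 -248.3]
cap (array([ 504.6, -264.6,   91. ]), np.float64(1.738990959566112)) [ 504.4 -264.8] [ 505.8 -266.4]
cap (array([ 575. , -263.2,   98.4]), np.float64(3.547793850766563)) [ 575.8 -264.4] [ 578.4 -269.2]
cap (array([ 554.9, -281. ,   98.1]), np.float64(2.6114645267824717)) [ 555.9 -282.3] [ 557.5 -286.7]
cap (array([ 536.2, -298.7,   98.3]), np.float64(3.011480572542236)) [ 537.  -300.2] [ 538.9 -304.8]
tab (array([609.6, -82.6, 184.8]), np.float64(0.8223626334967625)) lever (array([601.7, -46.5, 122.3]), np.float64(2.694644442463902))
```

```bash
r="python3 -m creep"; 
python3 -m creep '0.023 0.0147 0 0 0 0.0254 100;0.023 0.0147 0 0 0 0.0254 100;0.023 0.0147 0 0 0 0.0254 100;0.023 0.0147 0 0 0 0.0254 100;0.023 0.0147 0 0 0 0.0254 100;0.023 0.0147 0 0 0 0.0254 100;0.023 0.0147 0 0 0 0.0254 100;0.023 0.0147 0 0 0 0.0254 100'
python3 -m creep '0.023 0.0147 0 0 0 0.0254 100;0.023 0.0147 0 0 0 0.0254 100;0.023 0.0147 0 0 0 0.0254 100;0.023 0.0147 0 0 0 0.0254 100;0.023 0.0147 0 0 0 0.0254 100;0.023 0.0147 0 0 0 0.0254 100;0.023 0.0147 0 0 0 0.0254 100;0.023 0.0147 0 0 0 0.0254 100'
python3 - <<'E'
from h import *
np.set_printoptions(precision=1,suppress=True)
T=lambda x,y:(x/4+164.5,y/4+94.5); S=lambda x,y:(x/3.1+149.5,y/3.1+74.5)
c=np.array([590.7,74.1]);a=np.radians(97.1);X=np.array([np.cos(a),np.sin(a)]);Y=np.array([-X[1],X[0]])
f=lambda p:np.array([X@(p[:2]-c),Y@(p[:2]-c),p[2]])
for t,s in [((65,123),(30,480)),((30,135),(25,524)),((88,380),(282,515)),((50,385),(258,565))]: print(f(tri(S(*s),T(*t))[0]),tri(S(*s),T(*t))[1])
E
```

```text
time: 0.77
tool_pos: [367.3, -373.7, 291.9]
tcp_rot: [-3.141, 0.0, 0.559]
contact_force: [-0.3, -0.8, -0.4]
grip_width: 91.8
finger_force: 0.0
time: 1.43
tool_pos: [551.3, -256.1, 291.7]
tcp_rot: [-3.141, 0.0, 0.763]
contact_force: [0.4, -0.9, 0.2]
grip_width: 91.8
finger_force: 0.0
[121.4 -95.8 312.8] 0.81718847704965
[151.8 -98.2 287.9] 0.9910320055792966
[119.1 105.5 339.9] 0.9063270664791537
[152.6  92.8 290.5] 2.714498077310035
```

```bash
python3 -m creep '0 0 -0.02 0 0 0 100;0 0 -0.02 0 0 0 100;0 0 -0.02 0 0 0 100;0 0 -0.02 0 0 0 100;0 0 -0.02 0 0 0 60;0 0 -0.015 0 0 0 60;0 0 -0.01 0 0 0 60;0 0 0 0 0 0 60'
python3 -m creep '0 0 0 0 0 0 10;0 0 0 0 0 0 10;0 0 0 0 0 0 0;0 0 0 0 0 0 0;0 0 0 0 0 0 0;0 0 0 0 0 0 0'
```

```text
time: 2.1
tool_pos: [549.4, -256.5, 164.6]
tcp_rot: [-3.137, 0.001, 0.761]
contact_force: [-0.6, 1.4, -0.4]
grip_width: 69.6
finger_force: 0.0
time: 2.6
tool_pos: [550.5, -257.2, 167.8]
tcp_rot: [3.141, -0.0, 0.761]
contact_force: [-0.2, 0.1, 1.1]
grip_width: 30.4
finger_force: 0.0
```

```bash
python3 -m creep '0 0 0 0 0 0 0;0 0 0 0 0 0 0;0 0 0 0 0 0 0;0 0 0 0 0 0 0;0 0 0 0 0 0 0;0 0 0 0 0 0 0'
python3 -m creep '0 0 0.003 0 0 0 0;0 0 0.006 0 0 0 0;0 0 0.01 0 0 0 0;0 0 0.015 0 0 0 0;0 0 0.02 0 0 0 0;0 0 0.02 0 0 0 0;0 0 0.02 0 0 0 0;0 0 0.02 0 0 0 0'
python3 - <<'E'
from h import *
s=viewer.capture('scene');t=viewer.capture('top')
a=np.hstack([cv2.resize(x[y0:y0+120,x0:x0+130],None,fx=3,fy=3,interpolation=2) for x,x0,y0 in((s,200,60),(t,270,130))])
cv2.imwrite('pics/lift.png',a[...,::-1])
E
```

```text
time: 3.1
tool_pos: [550.5, -257.1, 167.3]
tcp_rot: [3.141, -0.0, 0.761]
contact_force: [0.5, 0.4, 0.7]
grip_width: 16.2
finger_force: 30.0
time: 3.77
tool_pos: [550.2, -257.0, 283.1]
tcp_rot: [3.141, -0.0, 0.761]
contact_force: [1.1, -0.9, -3.3]
grip_width: 16.1
finger_force: 30.0
```

View pics/lift.png

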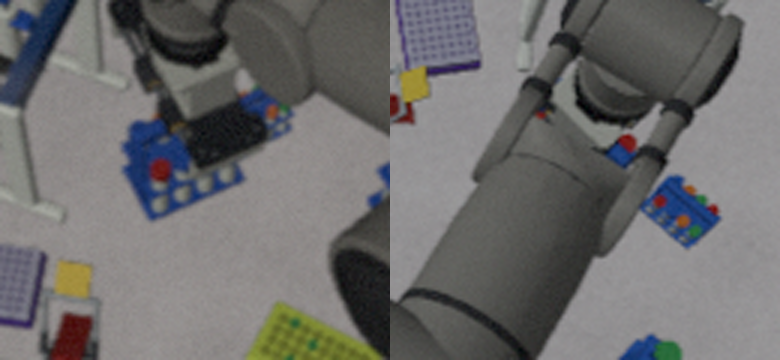

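```bash
python3 -m creep '0 0 0.02 0 0 0 0;0 0 0.021 0 0 0 0;0 0 0.021 0 0 0 0;0 0 0.021 0 0 0 0;0.002 0.006 0.021 0 0 -0.02 0;0.002 0.012 0.015 0 0 -0.03 0;0.0025 0.018 0.008 0 0 -0.04 0;0.0025 0.02 0 0 0 -0.04 0'
python3 -m creep '0.0027 0.02 0 0 0 -0.04 0;0.0027 0.02 0 0 0 -0.04 0;0.0027 0.02 0 0 0 -0.04 0;0.0027 0.02 0 0 0 -0.04 0;0.0027 0.02 0 0 0 -0.04 0;0.0027 0.02 0 0 0 -0.04 0;0.0027 0.02 0 0 0 -0.04 0;0.0027 0.02 0 0 0 -0.04 0'
python3 -m creep '0.0027 0.02 0 0 0 -0.04 0;0.0027 0.02 0 0 0 -0.04 0;0.0027 0.018 0 0 0 -0.04 0;0.002 0.015 0 0 0 -0.03 0;0.002 0.012 0 0 0 -0.03 0;0 0.008 0 0 0 -0.007 0;0 0.004 0 0 0 0 0;0 0 0 0 0 0 0'
python3 - <<'E'
from h import *
s=viewer.capture('scene');t=viewer.capture('top')
a=np.hstack([cv2.resize(x[y0:y0+150,x0:x0+130],None,fx=3,fy=3,interpolation=2) for x,x0,y0 in((s,140,130),(t,165,90))])
cv2.imwrite('pics/over.png',a[...,::-1])
E
```

```text
time: 4.53
tool_pos: [559.6, -201.3, 409.3]
tcp_rot: [3.139, -0.001, 0.628]
contact_force: [0.4, 0.6, -2.4]
grip_width: 15.3
finger_force: 30.0
time: 5.2
tool_pos: [580.8, -40.1, 407.0]
tcp_rot: [-3.141, 0.002, 0.309]
contact_force: [0.2, 0.1, -3.0]
grip_width: 15.7
finger_force: 30.0
time: 5.87
tool_pos: [592.9, 56.5, 407.6]
tcp_rot: [-3.141, 0.001, 0.126]
contact_force: [0.1, -0.6, -2.8]
grip_width: 15.7
finger_force: 30.0
```

View pics/over.png

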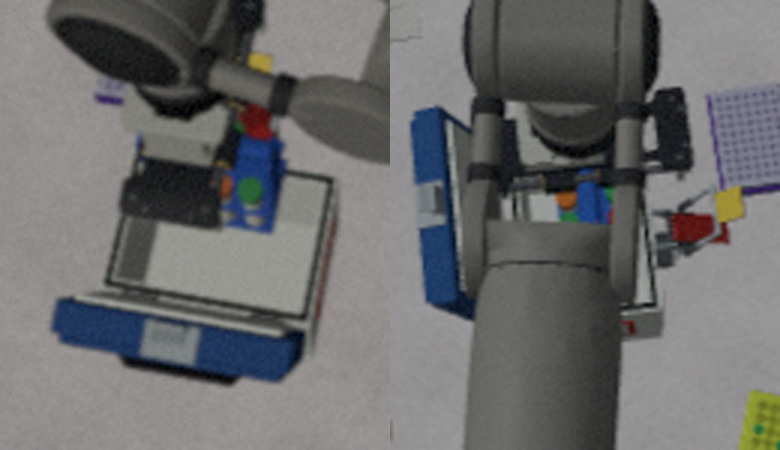

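```bash
python3 -m creep '0 0 -0.01 0 0 0 0;0 0 -0.02 0 0 0 0;0 0 -0.02 0 0 0 0;0 0 -0.02 0 0 0 0;0 0 -0.01 0 0 0 0;0 0 -0.01 0 0 0 0;0 0 -0.01 0 0 0 0;0 0 -0.01 0 0 0 0'
python3 -m creep '0 0 -0.01 0 0 0 0;0 0 -0.01 0 0 0 0;0 0 -0.01 0 0 0 0;0 0 -0.01 0 0 0 0;0 0 -0.01 0 0 0 0;0 0 -0.01 0 0 0 0;0 0 -0.01 0 0 0 0;0 0 -0.01 0 0 0 0'
```

```text
time: 6.63
tool_pos: [593.5, 55.6, 298.3]
tcp_rot: [3.141, -0.002, 0.124]
contact_force: [0.4, 0.4, -2.4]
grip_width: 16.2
finger_force: 30.0
time: 7.3
tool_pos: [593.1, 55.9, 217.2]
tcp_rot: [3.141, 0.0, 0.124]
contact_force: [-0.9, -0.1, -2.8]
grip_width: 15.9
finger_force: 30.0
```

```bash
python3 -m creep '0 0 -0.01 0 0 0 0;0 0 -0.01 0 0 0 0;0 0 -0.007 0 0 0 0;0 0 -0.004 0 0 0 0;0 0 -0.003 0 0 0 0;0 0 -0.001 0 0 0 0;0 0 0 0 0 0 0'
python3 -m creep '0 0 -0.001 0 0 0 0;0 0 -0.001 0 0 0 0;0 0 0 0 0 0 0'
python3 -m creep '0 0 -0.001 0 0 0 0;0 0 0 0 0 0 0'
```

```text
time: 7.88
tool_pos: [593.2, 55.9, 183.3]
tcp_rot: [3.141, -0.0, 0.124]
contact_force: [0.3, 0.2, -2.7]
grip_width: 15.7
finger_force: 30.0
time: 8.13
tool_pos: [593.1, 55.9, 181.4]
tcp_rot: [3.141, -0.0, 0.124]
contact_force: [-0.5, -0.2, -1.4]
grip_width: 15.9
finger_force: 30.0
time: 8.3
tool_pos: [593.1, 55.9, 180.2]
tcp_rot: [3.141, 0.0, 0.124]
contact_force: [0.4, -0.3, -2.5]
grip_width: 15.7
finger_force: 30.0
```

```bash
python3 -m creep '0 0 -0.001 0 0 0 0;0 0 0 0 0 0 0;0 0 0 0 0 0 0'
python3 -m creep '0 0 -0.001 0 0 0 0;0 0 0 0 0 0 0;0 0 0 0 0 0 0'
```

```text
time: 8.55
tool_pos: [593.2, 55.9, 179.4]
tcp_rot: [3.141, -0.0, 0.124]
contact_force: [-0.0, 0.0, -1.9]
grip_width: 16.0
finger_force: 30.0
time: 8.8
tool_pos: [593.3, 55.8, 179.3]
tcp_rot: [3.141, -0.001, 0.124]
contact_force: [-1.8, -0.4, 5.7]
grip_width: 15.8
finger_force: 30.0
```

```bash
python3 -m creep '0 0 0 0 0 0 20;0 0 0 0 0 0 30;0 0 0 0 0 0 38;0 0 0 0 0 0 38;0 0 0 0 0 0 38'
python3 -m creep '0 0 0.005 0 0 0 38;0 0 0.01 0 0 0 38;0 0 0.015 0 0 0 38;0 0 0.02 0 0 0 38;0 0 0.02 0 0 0 38;0 0 0.02 0 0 0 38;0 0 0.03 0 0 0 38;0 0 0.03 0 0 0 38'
```

```text
time: 9.22
tool_pos: [593.1, 55.9, 178.1]
tcp_rot: [3.142, 0.0, 0.124]
contact_force: [-0.2, -0.0, -0.3]
grip_width: 34.4
finger_force: 0.0
time: 9.88
tool_pos: [592.7, 55.9, 330.1]
tcp_rot: [3.142, 0.0, 0.124]
contact_force: [-0.0, -0.1, -0.4]
grip_width: 34.9
finger_force: 0.0
```

```bash
python3 -m creep '0 0 0.03 0 0 0.1 0;0 0 0.035 0 0 0.12 0;0 0 0.03 0 0 0.121 0;0 0.01 0.006 0 0 0.123 0;-0.002 0.02 0 0 0 0.123 0;-0.003 0.024 0 0 0 0.123 0;-0.003 0.024 0 0 0 0.123 0;-0.003 0.024 0 0 0 0.123 0'
python3 -m creep '-0.003 0.024 0 0 0 0.123 0;-0.003 0.024 0 0 0 0.123 0;-0.003 0.024 0 0 0 0.123 0;-0.003 0.02 0 0 0 0.123 0;-0.0025 0.013 0 0 0 0.123 0;0 0 0 0 0 0 0'
python3 - <<'E'
from h import *
np.set_printoptions(precision=4,suppress=True)
h=np.array([79,162.]);X=np.array([np.cos(np.radians(97.1)),np.sin(np.radians(97.1))]);c=np.array([590.7,74.1])
o=[]
for t in np.linspace(1.8,0,25):
    u=np.array([-np.cos(t),np.sin(t)]);n=np.array([np.sin(t),np.cos(t)])
    p=h+130*u+36*n+[9.5,66]; w=c+p[0]*X; o.append([t,*w,p[1]])
o=np.array(o);print(o[::4]);d=np.diff(o[:,1:],axis=0)/1000
print(d)
E
```

```text
time: 10.55
tool_pos: [581.6, 158.7, 430.5]
tcp_rot: [3.14, -0.001, 1.086]
contact_force: [0.2, -0.4, 0.3]
grip_width: 0.6
finger_force: 0.0
time: 11.05
tool_pos: [566.6, 265.4, 430.1]
tcp_rot: [3.141, -0.001, 1.703]
contact_force: [0.1, -0.6, 0.4]
grip_width: 0.3
finger_force: 0.0
[[  1.8    571.7773 226.0208 346.4209]
 [  1.5    576.4594 188.4305 360.2209]
 [  1.2    581.4365 148.4722 362.21  ]
 [  0.9    586.2639 109.7153 352.2105]
 [  0.6    590.5105  75.6217 331.1156]
 [  0.3    593.7968  49.2371 300.8097]
 [  0.     595.8295  32.9182 264.    ]]
[[ 0.0011 -0.009   0.0045]
 [ 0.0012 -0.0093  0.0038]
 [ 0.0012 -0.0096  0.0031]
 [ 0.0012 -0.0098  0.0024]
 [ 0.0012 -0.0099  0.0016]
 [ 0.0012 -0.01    0.0009]
 [ 0.0013 -0.01    0.0001]
 [ 0.0012 -0.01   -0.0006]
 [ 0.0012 -0.0099 -0.0014]
 [ 0.0012 -0.0098 -0.0021]
 [ 0.0012 -0.0096 -0.0029]
 [ 0.0012 -0.0094 -0.0036]
 [ 0.0011 -0.0091 -0.0043]
 [ 0.0011 -0.0087 -0.005 ]
 [ 0.001  -0.0084 -0.0056]
 [ 0.001  -0.0079 -0.0062]
 [ 0.0009 -0.0074 -0.0068]
 [ 0.0009 -0.0069 -0.0073]
 [ 0.0008 -0.0063 -0.0078]
 [ 0.0007 -0.0057 -0.0083]
 [ 0.0006 -0.0051 -0.0087]
 [ 0.0006 -0.0044 -0.0091]
 [ 0.0005 -0.0037 -0.0094]
 [ 0.0004 -0.003  -0.0096]]
```

```bash
python3 -m creep '0 0 -0.021 0 0 0 0;0 0 -0.021 0 0 0 0;0 0 -0.021 0 0 0 0;0 0 -0.021 0 0 0 0;0.0013 -0.0098 0 0 0 0 0;0.0013 -0.0098 0 0 0 0 0;0.0013 -0.0098 0 0 0 0 0;0.0013 -0.0098 0 0 0 0 0'
python3 -m creep '0.0011 -0.009 0.0045 0 0 0 0;0.0012 -0.0093 0.0038 0 0 0 0;0.0012 -0.0096 0.0031 0 0 0 0;0.0012 -0.0098 0.0024 0 0 0 0;0.0012 -0.0099 0.0016 0 0 0 0;0.0012 -0.01 0.0009 0 0 0 0;0.0013 -0.01 0 0 0 0 0'
python3 -m creep '0.0012 -0.01 -0.0006 0 0 0 0;0.0012 -0.0099 -0.0014 0 0 0 0;0.0012 -0.0098 -0.0021 0 0 0 0;0.0012 -0.0096 -0.0029 0 0 0 0;0.0012 -0.0094 -0.0036 0 0 0 0'
python3 - <<'E'
from h import *
s=viewer.capture('scene');t=viewer.capture('top')
a=np.hstack([cv2.resize(x[y0:y0+150,x0:x0+130],None,fx=3,fy=3,interpolation=2) for x,x0,y0 in((s,140,130),(t,165,90))])
cv2.imwrite('pics/lid.png',a[...,::-1])
E
```

```text
time: 11.72
tool_pos: [573.5, 223.0, 348.1]
tcp_rot: [3.137, -0.002, 1.694]
contact_force: [-1.1, 5.1, 3.7]
grip_width: 0.5
finger_force: 2.1
time: 12.3
tool_pos: [581.3, 155.0, 361.7]
tcp_rot: [-3.142, 0.0, 1.695]
contact_force: [-0.7, 2.1, 0.2]
grip_width: 0.5
finger_force: 0.9
time: 12.72
tool_pos: [587.3, 106.3, 350.7]
tcp_rot: [3.142, 0.0, 1.695]
contact_force: [-1.4, 2.0, 1.1]
grip_width: 0.4
finger_force: 0.7
```

View pics/lid.png

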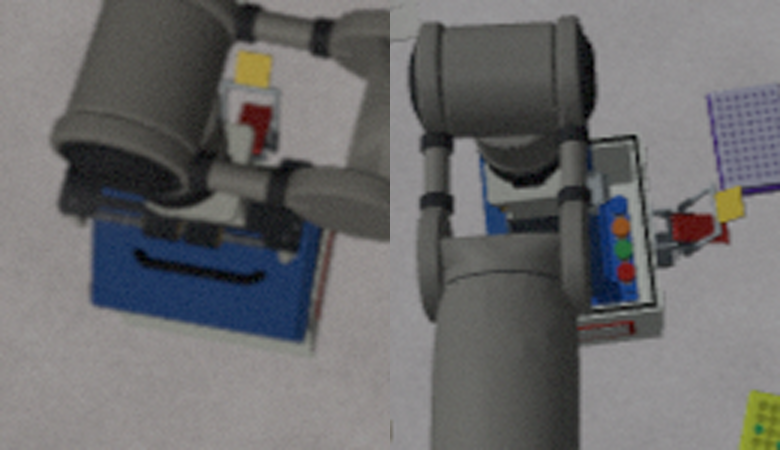

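Lid is swinging, contact about 2 N. Continue the arc to shut.

```bash
python3 -m creep '0.0011 -0.0091 -0.0043 0 0 0 0;0.0011 -0.0087 -0.005 0 0 0 0;0.001 -0.0084 -0.0056 0 0 0 0;0.001 -0.0079 -0.0062 0 0 0 0;0.0009 -0.0074 -0.0068 0 0 0 0;0.0009 -0.0069 -0.0073 0 0 0 0'
python3 -m creep '0.0008 -0.0063 -0.0078 0 0 0 0;0.0007 -0.0057 -0.0083 0 0 0 0;0.0006 -0.0051 -0.0087 0 0 0 0;0.0006 -0.0044 -0.0091 0 0 0 0;0.0005 -0.0037 -0.0094 0 0 0 0'
python3 -m creep '0.0003 -0.002 -0.007 0 0 0 0;0 0 -0.002 0 0 0 0;0 0 0 0 0 0 0'
```

```text
time: 13.32
tool_pos: [593.3, 58.1, 315.0]
tcp_rot: [-3.142, 0.0, 1.695]
contact_force: [0.8, 0.9, -0.4]
grip_width: 0.4
finger_force: 0.4
time: 13.73
tool_pos: [596.4, 33.2, 271.5]
tcp_rot: [-3.142, 0.0, 1.695]
contact_force: [0.5, 1.3, 0.1]
grip_width: 0.2
finger_force: 0.3
time: 13.98
tool_pos: [596.5, 31.6, 265.5]
tcp_rot: [3.14, 0.001, 1.695]
contact_force: [-5.7, -0.3, 14.4]
grip_width: 0.4
finger_force: 7.1
```

```bash
python3 -m creep '0 0.005 0.015 0 0 0 20;0 0.02 0.03 0 0 0 60;0 0.02 0.03 0 0 0 60;0 0.02 0.03 0 0 0 60;0 0.01 0.01 0 0 0 60'
python3 - <<'E'
from h import *
s=viewer.capture('scene');t=viewer.capture('top')
np.save('s.npy',s);np.save('t.npy',t)
P=[]
for x,x0,y0 in((s,195,140),(t,245,140)):
    crop('',x,x0,y0,x0+50,y0+60,7.8,'_'); P.append(cv2.imread('pics/_.png'))
cv2.imwrite('pics/latch.png',np.hstack(P))
for n,x in(('s',s),('t',t)):
    h=cv2.cvtColor(x,cv2.COLOR_RGB2HSV); m=cv2.inRange(h,(18,110,90),(32,255,255)); m[:, :195]=0; m[175:]=0;m[:,300:]=0
    c=max(cv2.findContours(m,0,2)[0],key=cv2.contourArea); M=cv2.moments(m); print(n,cv2.minAreaRect(c),cv2.boxPoints(cv2.minAreaRect(c)).round(1).tolist(),M['m10']/M['m00'],M['m01']/M['m00'])
E
```

```text
time: 14.4
tool_pos: [597.3, 108.8, 383.1]
tcp_rot: [3.134, -0.0, 1.697]
contact_force: [0.7, -0.4, 0.1]
grip_width: 29.5
finger_force: 0.0
s ((224.0, 152.5), (11.0, 10.0), 90.0) [[219.0, 147.0], [229.0, 147.0], [229.0, 158.0], [219.0, 158.0]] 223.99099099099098 152.7117117117117
t ((277.60809326171875, 157.64865112304688), (10.357135772705078, 8.548747062683105), 80.53767395019531) [[272.5, 153.1999969482422], [281.0, 151.8000030517578], [282.70001220703125, 162.10000610351562], [274.20001220703125, 163.5]] 277.72093023255815 157.7325581395349
```

View pics/latch.png

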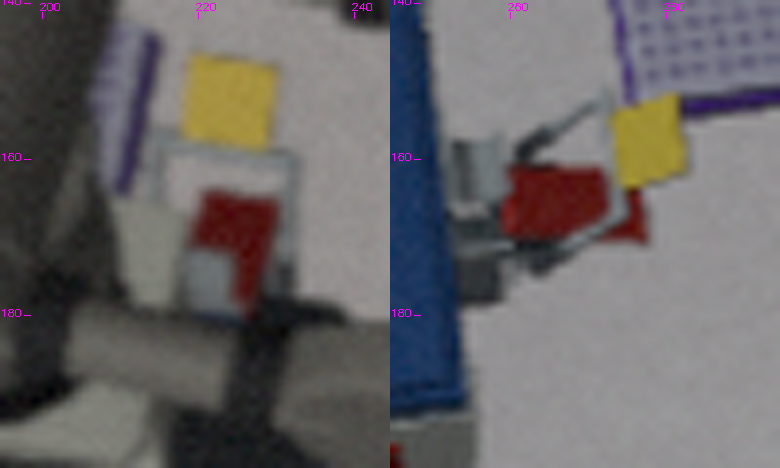

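Run:
```python
from h import *
np.set_printoptions(precision=1,suppress=True)
c=np.array([590.7,74.1]);a=np.radians(97.1);X=np.array([np.cos(a),np.sin(a)]);Y=np.array([-X[1],X[0]])
f=lambda p:np.array([X@(p[:2]-c),Y@(p[:2]-c),p[2]])
S=lambda x,y:(x/7.8+194.5,y/7.8+139.5);T=lambda x,y:(x/7.8+244.5,y/7.8+139.5)
for n,s,t in [('bar',(227,143),(226,158)),('barL',(162,132),(215,100)),('barR',(294,154),(237,212)),('free',(234,59),(292,132)),('tabroot',(226,144),(229,147)),('fL',(190,53),(286,93)),('fR',(278,65),(298,172)),('tabc',(230,100),(261,140))]:
    p,e=tri(S(*s),T(*t)); print(n,f(p),p,e)
# lid keeper / lid front edge in top view
# predicted bar pixels for hypotheses
def model(lv,al):
    pin=np.array([-96-20*np.sin(lv)+4*np.cos(lv),112-20*np.cos(lv)-4*np.sin(lv)])
    bar=pin+77.5*np.array([-np.sin(al),np.cos(al)]); fr=bar+35*np.array([-np.sin(al+.45),np.cos(al+.45)])
    tip=np.array([-96-73*np.sin(lv),112-73*np.cos(lv)]); return bar,fr,tip
W=lambda q,y=0:np.r_[c+q[0]*X+y*Y,q[1]]
from scipy.optimize import least_squares
obs=[('scene',S(227,143),0),('top',T(226,158),0),('scene',S(234,59),1),('top',T(292,132),1)]
def r(v):
    m=model(v[0],v[1]); return np.concatenate([proj(n,W(m[k],v[2]))-p for n,p,k in obs])
o=least_squares(r,[1.7,.5,0]);print(o.x,o.fun,model(*o.x[:2]))
for n,g in(('scene',(195,140)),('top',(245,140))): print(n,'tip',(proj(n,W(model(*o.x[:2])[2]))+.5-g)*7.8)
```

```text
bar [-145.1    3.4  177.3] [605.3 -70.3 177.3] 2.9510537775189705
barL [-143.5  -20.6  181.2] [628.9 -65.8 181.2] 3.131378228694729
barR [-146.2   27.5  176.1] [581.5 -74.4 176.1] 0.45492698968457435
free [-171.6    1.3  195.3] [610.6 -96.3 195.3] 1.800898231130909
tabroot [-146.1    0.8  176.2] [608.  -71.  176.2] 1.62073428307004
fL [-171.4  -15.4  194.7] [627.1 -94.  194.7] 1.6347552380137254
fR [-171.8   18.1  195.7] [594.  -98.7 195.7] 2.3098986120828973
tabc [-159.1    1.2  186.4] [609.1 -84.  186.4] 0.5497537029957819
[1.4 0.4 2.4] [ 0.1  0.5  0.  -0.6  0.5 -0.1  0.1 -0.2] (array([-145. ,  175.5]), array([-171.3,  198.6]), array([-167.5,   97.4]))
scene tip [245.1 170.1]
top tip [271.2 191.2]
```

Run:
```python
from h import *
np.set_printoptions(precision=1,suppress=True)
c=np.array([590.7,74.1]);a=np.radians(97.1);X=np.array([np.cos(a),np.sin(a)]);Y=np.array([-X[1],X[0]])
f=lambda p:np.array([X@(p[:2]-c),Y@(p[:2]-c),p[2]])
T=lambda x,y:(x/7.8+244.5,y/7.8+139.5)
t=np.load('t.npy')
for q in[(115,140),(115,200),(108,170)]: print('lip',f(plane('top',T(*q),180)))
for y in range(145,185,4):
    row=t[y,238:268].astype(int); b=row[:,2]-row[:,0]; e=np.where(b>35)[0].max()
    # subpixel at half
    fr=(b[e]-b.max()/3)/(b[e]-b[e+1]+1e-6); print(y,238+e,f(plane('top',(238+e+.5,y),200)), b[max(e-2,0):e+3])
```

```text
lip [-100.2   -7.6  180. ]
lip [-97.1  17.6 180. ]
lip [-95.8   4.7 180. ]
145 248 [-70.7 -46.6 200. ] [61 51 49 27  2]
149 249 [-72.3 -33.2 200. ] [49 56 49  7  2]
153 249 [-70.7 -20.1 200. ] [60 50 50 26  3]
157 250 [-72.3  -6.7 200. ] [57 56 53 12  5]
161 250 [-70.7   6.2 200. ] [64 53 51 28 13]
165 251 [-72.3  19.5 200. ] [56 49 52 15  7]
169 251 [-70.8  32.4 200. ] [60 48 53 28 10]
173 252 [-72.3  45.6 200. ] [56 53 55 13  6]
177 253 [-73.9  58.7 200. ] [51 60 36 11  9]
181 253 [-72.3  71.4 200. ] [55 52 44  5  1]
```

```bash
python3 -m creep '0.001 -0.016 0 0 0 0 60;0.0012 -0.02 0 0 0 0 60;0.0013 -0.02 0 0 0 0 60;0.0013 -0.02 0 0 0 0 60;0.0013 -0.02 0 0 0 0 60;0.0013 -0.02 0 0 0 0 60;0.0013 -0.02 -0.01 0 0 0 60;0.0013 -0.02 -0.015 0 0 0 60'
python3 -m creep '0.0013 -0.02 -0.02 0 0 0 60;0.0013 -0.02 -0.02 0 0 0 60;0 -0.004 -0.02 0 0 0 60;0 0 -0.02 0 0 0 60;0 0 -0.015 0 0 0 60;0 0 -0.012 0 0 0 60;0 0 -0.0095 0 0 0 60;0 0 0 0 0 0 60'
python3 - <<'E'
from h import *
np.set_printoptions(precision=1,suppress=True)
from scipy.optimize import fsolve
X=np.array([np.cos(np.radians(97.1)),np.sin(np.radians(97.1))])
def bar(v): 
    l,a=v; pin=np.array([-96-20*np.sin(l)+4*np.cos(l),112-20*np.cos(l)-4*np.sin(l)]); return pin+77.5*np.array([-np.sin(a),np.cos(a)])
g=[1.45,.4];p=None
for b in[(-145,176),(-140,186),(-130,194),(-112,196),(-98,194),(-90,190),(-89,184),(-90,178),(-91,173.5)]:
    g=fsolve(lambda v:bar(v)-b,g); G=np.array(b)+28*np.array([-np.sin(g[1]+.45),np.cos(g[1]+.45)])
    w=np.r_[X*G[0]+[590.7-1.3,73.9],G[1]+47]; print(b,'lev %.2f al %.2f'%tuple(g),'TCP',w, '' if p is None else w-p); p=w
E
```

```text
time: 15.17
tool_pos: [606.6, -51.3, 352.4]
tcp_rot: [3.141, 0.001, 1.695]
contact_force: [-0.2, -0.4, 0.3]
grip_width: 55.3
finger_force: 0.0
time: 15.83
tool_pos: [607.7, -93.6, 233.2]
tcp_rot: [-3.136, -0.002, 1.695]
contact_force: [0.1, 0.2, -0.3]
grip_width: 55.2
finger_force: 0.0
(-145, 176) lev 1.39 al 0.40 TCP [609.9 -90.8 241.5] 
(-140, 186) lev 1.78 al 0.31 TCP [609.1 -84.2 253.3] [-0.8  6.7 11.8]
(-130, 194) lev 2.06 al 0.19 TCP [607.5 -71.6 263.5] [-1.6 12.5 10.2]
(-112, 196) lev 2.10 al -0.04 TCP [604.6 -48.2 268.7] [-2.9 23.4  5.2]
(-98, 194) lev 2.09 al -0.23 TCP [602.3 -29.5 268.3] [-2.3 18.7 -0.4]
(-90, 190) lev 2.01 al -0.34 TCP [600.9 -18.5 264.8] [-1.4 11.  -3.5]
(-89, 184) lev 1.74 al -0.36 TCP [600.7 -16.9 258.9] [-0.2  1.6 -5.9]
(-90, 178) lev 1.40 al -0.33 TCP [600.9 -18.8 252.8] [ 0.2 -1.9 -6.1]
(-91, 173.5) lev 1.06 al -0.27 TCP [601.3 -21.4 248. ] [ 0.3 -2.7 -4.8]
```

```bash
python3 -m creep '0.001 0.001 0.002 0 0 0 50;0 0 0 0 0 0 45;0 0 0 0 0 0 45'
python3 -m creep '0 0 0 0 0 0 35;0 0 0 0 0 0 30;0 0 0 0 0 0 20;0 0 0 0 0 0 10;0 0 0 0 0 0 10'
```

```text
time: 16.08
tool_pos: [610.8, -92.3, 240.0]
tcp_rot: [3.14, 0.001, 1.695]
contact_force: [-0.4, 0.6, -0.4]
grip_width: 42.6
finger_force: 0.0
time: 16.5
tool_pos: [610.5, -92.4, 239.4]
tcp_rot: [3.14, 0.001, 1.695]
contact_force: [0.3, -0.6, 2.0]
grip_width: 33.3
finger_force: 30.0
```

```bash
python3 -m creep '-0.0002 0.0017 0.003 0 0 0 10;-0.0002 0.0017 0.003 0 0 0 10;-0.0002 0.0017 0.003 0 0 0 10;-0.0002 0.0017 0.003 0 0 0 10'
python3 -m creep '-0.0004 0.0031 0.0026 0 0 0 10;-0.0004 0.0031 0.0026 0 0 0 10;-0.0004 0.0031 0.0026 0 0 0 10;-0.0004 0.0031 0.0026 0 0 0 10'
python3 -m creep '0 0 0 0 0 0 10'
```

```text
time: 16.83
tool_pos: [609.1, -84.7, 250.0]
tcp_rot: [-3.14, -0.001, 1.695]
contact_force: [2.0, 1.4, -7.2]
grip_width: 33.1
finger_force: 30.0
time: 17.17
tool_pos: [607.8, -72.8, 261.4]
tcp_rot: [-3.141, 0.0, 1.695]
contact_force: [2.6, 0.3, -7.8]
grip_width: 33.5
finger_force: 30.0
time: 17.25
tool_pos: [607.8, -72.5, 262.0]
tcp_rot: [3.141, 0.0, 1.696]
contact_force: [1.5, 0.6, -6.3]
grip_width: 33.6
finger_force: 30.0
```

```bash
python3 -m creep '-0.0006 0.0047 0.001 0 0 0 10;-0.0006 0.0047 0.001 0 0 0 10;-0.0006 0.0047 0.001 0 0 0 10;-0.0006 0.0047 0.001 0 0 0 10;-0.0006 0.0046 0.001 0 0 0 10'
python3 -m creep '-0.0006 0.0047 0 0 0 0 10;-0.0006 0.0047 0 0 0 0 10;-0.0006 0.0047 0 0 0 0 10;-0.0005 0.0046 -0.0004 0 0 0 10;0 0 0 0 0 0 10'
```

```text
time: 17.67
tool_pos: [605.0, -49.4, 266.8]
tcp_rot: [3.141, 0.001, 1.695]
contact_force: [2.5, -3.3, -3.5]
grip_width: 33.4
finger_force: 30.0
time: 18.08
tool_pos: [602.6, -29.9, 266.1]
tcp_rot: [3.141, -0.0, 1.696]
contact_force: [2.1, -2.1, -1.5]
grip_width: 33.3
finger_force: 30.0
```

```bash
python3 -m creep '-0.0005 0.0037 -0.001 0 0 0 10;-0.0005 0.0037 -0.001 0 0 0 10;-0.0004 0.0036 -0.001 0 0 0 10;0 0 0 0 0 0 10'
python3 -m creep '0 0.0006 -0.002 0 0 0 10;0 0.0005 -0.002 0 0 0 10;0 0.0005 -0.002 0 0 0 10;0 0 0 0 0 0 10'
```

```text
time: 18.42
tool_pos: [601.3, -19.1, 263.2]
tcp_rot: [3.141, -0.0, 1.696]
contact_force: [0.9, -1.4, 1.3]
grip_width: 33.3
finger_force: 30.0
time: 18.75
tool_pos: [601.3, -18.3, 257.0]
tcp_rot: [3.141, 0.0, 1.695]
contact_force: [0.8, -1.8, 3.3]
grip_width: 33.6
finger_force: 30.0
```

```bash
python3 -m creep '0 -0.0006 -0.002 0 0 0 10;0 -0.0006 -0.002 0 0 0 10;0 -0.0006 -0.002 0 0 0 10;0 0 0 0 0 0 10'
python3 -m creep '0 -0.0008 -0.0016 0 0 0 10;0 -0.0009 -0.0016 0 0 0 10;0 -0.0009 -0.0016 0 0 0 10;0 0 0 0 0 0 10'
```

```text
time: 19.08
tool_pos: [601.9, -21.1, 254.6]
tcp_rot: [3.137, 0.003, 1.695]
contact_force: [-2.8, -5.3, 20.8]
grip_width: 33.3
finger_force: 30.0
time: 19.42
tool_pos: [602.4, -22.6, 251.6]
tcp_rot: [3.133, 0.001, 1.695]
contact_force: [-3.6, 1.0, 29.8]
grip_width: 33.4
finger_force: 30.1
```

```bash
python3 -m creep '0 0 0.002 0 0 0 10;0 0 0 0 0 0 30;0 0 0 0 0 0 60;0 0 0 0 0 0 60;0 0 0 0 0 0 60'
python3 -m creep '0 0 0.015 0 0 0 60;0 0 0.03 0 0 0 60;0 0.01 0.03 0 0 0 60;0 0.03 0.03 0 0 0 60;0 0.04 0.01 0 0 0 60;0 0.04 0 0 0 0 60;0 0.03 0 0 0 0 60;0 0 0 0 0 0 60'
python3 - <<'E'
from h import *
s=viewer.capture('scene');t=viewer.capture('top')
np.save('s.npy',s);np.save('t.npy',t)
P=[]
for x,x0,y0 in((s,195,140),(t,245,140)):
    crop('',x,x0,y0,x0+50,y0+60,7.8,'_'); P.append(cv2.imread('pics/_.png'))
cv2.imwrite('pics/latch2.png',np.hstack(P))
E
```

```text
time: 19.83
tool_pos: [600.5, -22.3, 247.1]
tcp_rot: [-3.139, -0.001, 1.695]
contact_force: [0.5, -0.5, -0.6]
grip_width: 48.9
finger_force: 0.0
time: 20.5
tool_pos: [600.2, 132.4, 361.5]
tcp_rot: [-3.139, -0.003, 1.701]
contact_force: [0.5, -0.3, 0.1]
grip_width: 54.9
finger_force: 0.0
```

View pics/latch2.png

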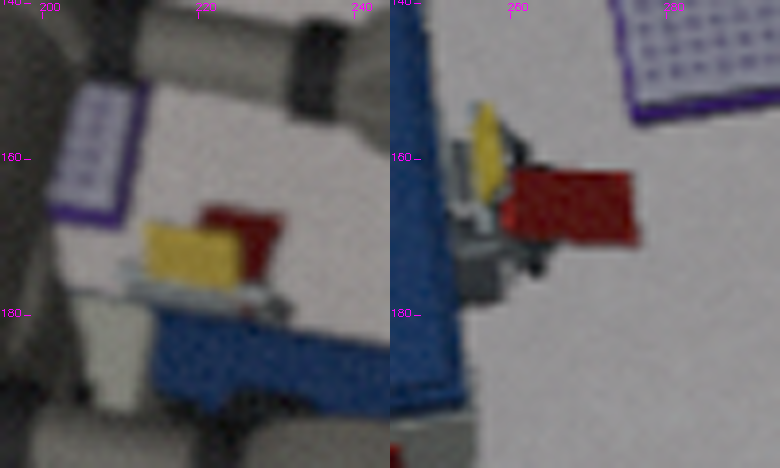

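Run:
```python
from h import *
np.set_printoptions(precision=1,suppress=True)
c=np.array([590.7,74.1]);a=np.radians(97.1);X=np.array([np.cos(a),np.sin(a)]);Y=np.array([-X[1],X[0]])
f=lambda p:np.array([X@(p[:2]-c),Y@(p[:2]-c),p[2]])
S=lambda x,y:(x/7.8+194.5,y/7.8+139.5);T=lambda x,y:(x/7.8+244.5,y/7.8+139.5)
for n,s,t in [('free',(193,229),(107,143)),('root',(195,280),(88,150)),('tabc',(194,255),(97,148)),('levtipL',(205,207),(242,172)),('levtipR',(283,217),(246,245))]:
    p,e=tri(S(*s),T(*t)); print(n,f(p),e)
W=lambda x,z,y=1.3:np.r_[c+x*X+y*Y,z]
o={'s':(195,140),'t':(245,140)}
def bail(bx,bz,l):
    pin=np.array([-96-20*np.sin(l)+4*np.cos(l),112-20*np.cos(l)-4*np.sin(l)]);d=np.array([bx,bz])-pin;al=np.arctan2(-d[0],d[1]);return al,np.linalg.norm(d)
def show(n,P): 
    for k,cn in(('s','scene'),('t','top')): print(n,k,((proj(cn,P)+.5-o[k])*7.8).round(0),end=' ')
    print()
for bx,bz in((-92,173.5),(-88,178),(-92,184),(-99,184)):
    l=[l for l in np.arange(.8,2.4,.01) if bail(bx,bz,l)[1]<=77.5]
    l=l[0] if len(l) else 0; 
    lo=[q for q in np.arange(.8,2.4,.01)]; q=min(lo,key=lambda q:abs(bail(bx,bz,q)[1]-77.5)); al=bail(bx,bz,q)[0]
    print(bx,bz,'lev',round(q,2),'al',al)
    fr=np.array([bx,bz])+35*np.array([-np.sin(al+.45),np.cos(al+.45)])
    show('bar',W(bx,bz));show('free',W(*fr));show('tip',W(-96-73*np.sin(q),112-73*np.cos(q)))
```

```text
free [-95.8   2.4 214.4] 1.2316608446583577
root [-87.4   0.3 188.8] 5.342927817494087
tabc [-91.5   1.6 201.2] 1.4961206649430143
levtipL [-157.7  -15.9   75.4] 0.2832799731357534
levtipR [-155.    18.1   84.5] 2.282608052218265
-92 173.5 lev 1.04 al -0.25067087769229857
bar s [197. 279.] bar t [ 98. 167.] 
free s [194. 228.] free t [115. 142.] 
tip s [247. 211.] tip t [250. 210.] 
-88 178 lev 1.44 al -0.359882874427618
bar s [194. 285.] bar t [ 88. 166.] 
free s [189. 243.] free t [ 95. 141.] 
tip s [248. 164.] tip t [274. 191.] 
-92 184 lev 1.69 al -0.3193357358246652
bar s [195. 269.] bar t [ 98. 161.] 
free s [191. 223.] free t [109. 136.] 
tip s [246. 146.] tip t [276. 180.] 
-99 184 lev 1.59 al -0.22206578809593824
bar s [199. 252.] bar t [115. 158.] 
free s [197. 197.] free t [135. 133.] 
tip s [247. 152.] tip t [277. 184.]
```

Run:
```python
from h import *
np.set_printoptions(precision=1,suppress=True)
for p,z in [((318,120),245),((382,126),245),((314,150),0),((366,156),0),((322,118),245),((337,103),250),((373,107),250)]: print(p,z,plane('top',p,z))
for p,z in [((294,153),0),((300,150),29),((271,120),29)]: print('plate',plane('top',p,z))
c=np.array([590.7,74.1]);a=np.radians(97.1);X=np.array([np.cos(a),np.sin(a)]);Y=np.array([-X[1],X[0]])
tau=.8
ax=np.array([np.sin(tau),-np.cos(tau)]);cr=np.array([np.cos(tau),np.sin(tau)])
p=None
for th,r in [(1.3,58),(1.05,58),(.9,56),(.75,55),(.6,54),(.45,52),(.3,51),(.2,50),(.1,49),(0,48),(-.08,48)]:
    d=np.array([-np.sin(th),-np.cos(th)]);n=np.array([-np.cos(th),np.sin(th)])
    k=np.array([-96,112])+r*d+4.5*n
    # support corner nearest lever
    off=max([9.5*cr,-9.5*cr],key=lambda o:-(o@n)); tip=k-off; tcp=tip-66*ax
    w=np.r_[c+tcp[0]*X+1.5*Y,tcp[1]]; print(th,k,tip,'TCP',w,'' if p is None else w-p);p=w
```

```text
(318, 120) 245 [ 712.6 -206.3  245. ]
(382, 126) 245 [ 693.2 -403.6  245. ]
(314, 150) 0 [ 690.3 -222.7    0. ]
(366, 156) 0 [ 668.  -409.6    0. ]
(322, 118) 245 [ 719.1 -218.9  245. ]
(337, 103) 250 [ 766.5 -266.1  250. ]
(373, 107) 250 [ 753.5 -377.5  250. ]
plate [ 679.  -150.3    0. ]
plate [ 681.4 -169.4   29. ]
plate [793.6 -67.   29. ]
1.3 [-153.1  100.8] [-146.5  107.6] TCP [ 613.2 -118.4  153.6] 
1.05 [-148.5   87. ] [-141.9   93.9] TCP [ 612.6 -113.9  139.8] [ -0.6   4.5 -13.8]
0.9 [-142.7   80.7] [-136.    87.5] TCP [ 611.9 -108.1  133.5] [-0.7  5.8 -6.3]
0.75 [-136.8   74.8] [-143.4   68. ] TCP [ 612.8 -115.4  114. ] [  0.9  -7.3 -19.5]
0.6 [-130.2   70. ] [-136.8   63.2] TCP [ 612.  -108.8  109.1] [-0.8  6.5 -4.9]
0.45 [-122.7   67.1] [-129.3   60.3] TCP [ 611.  -101.4  106.3] [-0.9  7.5 -2.8]
0.3 [-115.4   64.6] [-122.    57.8] TCP [610.1 -94.1 103.8] [-0.9  7.2 -2.5]
0.2 [-110.3   63.9] [-117.    57.1] TCP [609.5 -89.1 103.1] [-0.6  5.  -0.7]
0.1 [-105.4   63.7] [-112.    56.9] TCP [608.9 -84.2 102.9] [-0.6  4.9 -0.2]
0 [-100.5   64. ] [-107.1   57.2] TCP [608.3 -79.4 103.2] [-0.6  4.8  0.3]
-0.08 [-96.6  63.8] [-103.3   57. ] TCP [607.8 -75.5 103. ] [-0.5  3.8 -0.2]
```

Run:
```python
from h import *
np.set_printoptions(precision=1,suppress=True)
c=np.array([590.7,74.1]);a=np.radians(97.1);X=np.array([np.cos(a),np.sin(a)]);Y=np.array([-X[1],X[0]])
tau=.6
ax=np.array([np.sin(tau),-np.cos(tau)]);cr=np.array([np.cos(tau),np.sin(tau)])
print(readout.get_obs()['tool_pos'],readout.get_obs()['tcp_rot'])
p=None
for th,r in [(1.5,58),(1.05,58),(.9,57),(.75,56),(.6,54),(.45,52),(.3,51),(.2,50),(.1,49),(0,48),(-.08,48)]:
    d=np.array([-np.sin(th),-np.cos(th)]);n=np.array([-np.cos(th),np.sin(th)])
    k=np.array([-96,112])+r*d+4.5*n
    tip=k-9.5*cr if th<.95 else k; tcp=tip-66*ax
    w=np.r_[c+tcp[0]*X+1.5*Y,tcp[1]]; print(th,k,tip,'TCP',w,'' if p is None else w-p);p=w
```

```text
[600.8 127.9 361.3] [-3.1  0.   1.7]
1.5 [-154.2  112.4] [-154.2  112.4] TCP [ 612.9 -116.1  166.9] 
1.05 [-148.5   87. ] [-148.5   87. ] TCP [ 612.2 -110.5  141.5] [ -0.7   5.6 -25.3]
0.9 [-143.4   80.1] [-151.3   74.7] TCP [ 612.5 -113.2  129.2] [  0.3  -2.7 -12.3]
0.75 [-137.5   74.1] [-145.3   68.7] TCP [ 611.8 -107.3  123.2] [-0.7  5.9 -6. ]
0.6 [-130.2   70. ] [-138.    64.6] TCP [ 610.9 -100.1  119.1] [-0.9  7.2 -4.1]
0.45 [-122.7   67.1] [-130.5   61.8] TCP [609.9 -92.6 116.2] [-0.9  7.5 -2.8]
0.3 [-115.4   64.6] [-123.2   59.2] TCP [609.  -85.3 113.7] [-0.9  7.2 -2.5]
0.2 [-110.3   63.9] [-118.2   58.5] TCP [608.4 -80.3 113. ] [-0.6  5.  -0.7]
0.1 [-105.4   63.7] [-113.2   58.3] TCP [607.8 -75.4 112.8] [-0.6  4.9 -0.2]
0 [-100.5   64. ] [-108.3   58.6] TCP [607.2 -70.6 113.1] [-0.6  4.8  0.3]
-0.08 [-96.6  63.8] [-104.5   58.4] TCP [606.7 -66.8 112.9] [-0.5  3.8 -0.2]
```

```bash
python3 -m creep '0.0006 -0.015 0 0 0 0 20;0.001 -0.025 0 0 0 0 0;0.001 -0.03 0 0 0 0 0;0.0014 -0.03 0 0 0 0 0;0.0014 -0.03 0 0 0 0 0;0.0014 -0.03 0 0 0 0 0;0.0014 -0.03 0 0 0 0 0;0.0014 -0.025 0 0 0 0 0'
python3 -m creep '0.001 -0.02 -0.005 0.0992 0.0124 0 0;0.001 -0.013 -0.01 0.0992 0.0124 0 0;0 0 -0.01 0.0992 0.0124 0 0;0 0 -0.02 0.0992 0.0124 0 0;0 0 -0.02 0.0992 0.0124 0 0;0 0 -0.02 0.0992 0.0124 0 0;0 0 -0.02 0 0 0 0;0 0 0 0 0 0 0'
python3 - <<'E'
from h import *
o=readout.get_obs(); print(o['joint_positions'].round(2), R.from_euler('xyz',o['tcp_rot']).as_matrix()[:,2].round(3))
E
```

```text
time: 21.27
tool_pos: [609.8, -93.2, 362.2]
tcp_rot: [-3.14, 0.001, 1.691]
contact_force: [1.2, 0.2, -0.5]
grip_width: 6.6
finger_force: 0.0
time: 21.93
tool_pos: [610.5, -124.6, 252.0]
tcp_rot: [-3.132, -0.605, 1.684]
contact_force: [-0.2, -0.8, -1.4]
grip_width: 0.5
finger_force: 0.0
[-0.51  0.7   1.15  0.47  1.67 -0.67] [-0.074  0.564 -0.823]
```

```bash
python3 -m creep '0.001 0.003 -0.015 0 0 0 0;0.001 0.003 -0.018 0 0 0 0;0 0.002 -0.018 0 0 0 0;0 0.002 -0.018 0 0 0 0;0 0 -0.012 0 0 0 0;0 0 -0.005 0 0 0 0;0 0 0 0 0 0 0'
python3 -m creep '0 0.001 -0.006 0 0 0 0;0 0.001 -0.006 0 0 0 0;0 0.001 -0.006 0 0 0 0;0 0 -0.005 0 0 0 0;0 0 0 0 0 0 0'
```

```text
time: 22.52
tool_pos: [614.5, -111.9, 171.3]
tcp_rot: [-3.141, -0.6, 1.694]
contact_force: [-0.2, 0.3, 0.5]
grip_width: 0.3
finger_force: 0.0
time: 22.93
tool_pos: [614.4, -108.0, 147.5]
tcp_rot: [-3.14, -0.601, 1.694]
contact_force: [0.1, 0.9, -0.3]
grip_width: 0.1
finger_force: 0.0
```

```bash
python3 -m creep '-0.0005 -0.001 -0.006 0 0 0 0;-0.0005 -0.002 -0.006 0 0 0 0;-0.0005 -0.001 -0.006 0 0 0 0;0 0 0 0 0 0 0'
python3 -m creep '-0.0004 0.002 -0.002 0 0 0 0;-0.0003 0.002 -0.002 0 0 0 0;0 0.002 -0.002 0 0 0 0;0 0 0 0 0 0 0'
```

```text
time: 23.27
tool_pos: [613.1, -112.5, 129.6]
tcp_rot: [-3.141, -0.6, 1.694]
contact_force: [-0.2, -0.1, 0.4]
grip_width: 0.5
finger_force: 0.2
time: 23.6
tool_pos: [612.6, -106.4, 124.2]
tcp_rot: [-3.142, -0.599, 1.695]
contact_force: [0.0, -3.2, 0.4]
grip_width: 0.3
finger_force: 1.3
```

Contact with the lever begins as modelled; follow its arc.

```bash
python3 -m creep '-0.0003 0.0024 -0.0016 0 0 0 0;-0.0003 0.0024 -0.0014 0 0 0 0;-0.0003 0.0024 -0.0014 0 0 0 0;-0.0003 0.0025 -0.001 0 0 0 0;-0.0003 0.0025 -0.001 0 0 0 0;-0.0003 0.0025 -0.001 0 0 0 0'
python3 -m creep '-0.0003 0.0024 -0.0008 0 0 0 0;-0.0003 0.0024 -0.0008 0 0 0 0;-0.0003 0.0024 -0.0008 0 0 0 0;0 0 0 0 0 0 0'
python3 -m creep '-0.0003 0.0025 -0.0003 0 0 0 0;-0.0003 0.0025 -0.0003 0 0 0 0;0 0 0 0 0 0 0'
```

```text
time: 24.1
tool_pos: [610.9, -91.8, 117.0]
tcp_rot: [3.141, -0.599, 1.695]
contact_force: [0.6, -4.0, -1.7]
grip_width: 0.3
finger_force: 1.8
time: 24.43
tool_pos: [609.7, -83.4, 114.6]
tcp_rot: [-3.141, -0.601, 1.695]
contact_force: [0.5, -1.2, -0.9]
grip_width: 0.3
finger_force: 0.7
time: 24.68
tool_pos: [609.3, -79.6, 114.0]
tcp_rot: [3.141, -0.598, 1.695]
contact_force: [0.2, -4.9, -1.2]
grip_width: 0.4
finger_force: 2.3
```

```bash
python3 -m creep '-0.0003 0.0025 0 0 0 0 0;-0.0003 0.0025 0 0 0 0 0;0 0 0 0 0 0 0'
python3 -m creep '-0.0003 0.0025 0 0 0 0 0;-0.0003 0.0025 0 0 0 0 0;0 0 0 0 0 0 0'
python3 -m creep '-0.0003 0.002 0 0 0 0 0;0 0 0 0 0 0 0'
```

```text
time: 24.93
tool_pos: [608.8, -76.0, 113.5]
tcp_rot: [3.141, -0.595, 1.695]
contact_force: [0.2, -9.6, -5.4]
grip_width: 0.6
finger_force: 4.5
time: 25.18
tool_pos: [608.2, -69.9, 114.1]
tcp_rot: [3.141, -0.598, 1.695]
contact_force: [0.2, -7.0, -2.8]
grip_width: 0.4
finger_force: 3.5
time: 25.35
tool_pos: [608.2, -69.3, 114.2]
tcp_rot: [3.14, -0.595, 1.695]
contact_force: [0.9, -11.1, -2.2]
grip_width: 0.5
finger_force: 6.1
```

```bash
python3 -m creep '-0.0003 0.002 0 0 0 0 0;0 0.001 0 0 0 0 0;0 0 0 0 0 0 0'
python3 -m creep '-0.0003 0.002 0 0 0 0 0;0 0 0 0 0 0 0;0 0 0 0 0 0 0'
```

```text
time: 25.6
tool_pos: [608.1, -68.6, 114.2]
tcp_rot: [3.139, -0.591, 1.695]
contact_force: [-0.2, -20.9, -0.4]
grip_width: 0.2
finger_force: 10.3
time: 25.85
tool_pos: [608.0, -68.1, 114.3]
tcp_rot: [3.138, -0.589, 1.695]
contact_force: [-2.5, -26.1, 1.2]
grip_width: 0.5
finger_force: 13.0
```

```bash
python3 -m creep '0 -0.006 0 0 0 0 0;0.001 -0.015 0.01 0 0 0 0;0.001 -0.02 0.02 0 0 0 0;0.001 -0.02 0.03 0 0 0 0;0 -0.01 0.035 0 0 0 0;0 0 0.035 -0.0992 -0.0124 0 0;0 0 0.035 -0.0992 -0.0124 0 0;0 0 0.03 -0.0992 -0.0124 0 0'
python3 -m creep '-0.02 0.02 0.02 -0.0992 -0.0124 0 0;-0.02 0.03 0.01 -0.0992 -0.0124 0 0;-0.02 0.03 0 -0.0992 -0.0124 0 0;-0.02 0.03 0 0 0 0 0;-0.02 0.03 0 0 0 0 0;-0.02 0.03 0 0 0 0 0;-0.02 0.03 0 0 0 0 0;-0.02 0.02 0 0 0 0 0'
python3 - <<'E'
from h import *
s=viewer.capture('scene');t=viewer.capture('top')
P=[]
for x,x0,y0 in((s,195,140),(t,245,140)):
    crop('',x,x0,y0,x0+50,y0+60,7.8,'_'); P.append(cv2.imread('pics/_.png'))
cv2.imwrite('pics/final.png',np.hstack(P))
c=np.array([590.7,74.1]);a=np.radians(97.1);X=np.array([np.cos(a),np.sin(a)]);Y=np.array([-X[1],X[0]])
for n,x,z in(('home tip',-100,39),('lever pivot',-100,112),('catch top',-105,48),('ajar tip .25',-115,41)):
  for y in (-17,17):
    print(n,((proj('top',np.r_[c+x*X+(y+1.5)*Y,z])+.5-(245,140))*7.8).round())
E
```

```text
time: 26.52
tool_pos: [610.0, -133.1, 311.9]
tcp_rot: [3.14, -0.296, 1.695]
contact_force: [1.1, 1.0, -0.3]
grip_width: 0.7
finger_force: 0.0
time: 27.18
tool_pos: [447.9, 89.6, 339.3]
tcp_rot: [-3.141, -0.002, 1.697]
contact_force: [0.6, 0.4, 0.4]
grip_width: 0.5
finger_force: 0.0
home tip [112. 210.]
home tip [121. 283.]
lever pivot [112. 166.]
lever pivot [122. 243.]
catch top [123. 203.]
catch top [132. 277.]
ajar tip .25 [145. 205.]
ajar tip .25 [154. 278.]
```

View pics/final.png

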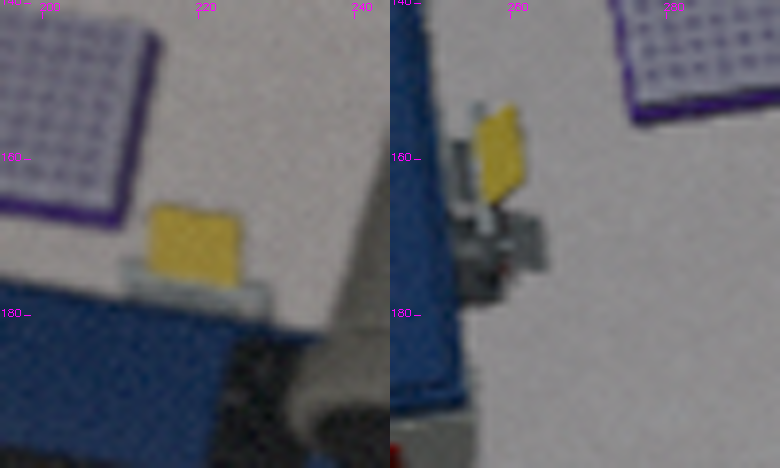

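```bash
python3 -c "
from plant import order
print(order.close_job())"
```

```text
the job is handed in; nothing more can be done
None
```

I set the rack upright in the carrier, shut the lid, hooked the bail in the keeper and pushed the lever home against a firm stop, then handed the job in at about 27 s; I inferred the catch's click from the push forces and did not see it directly.

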